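# Put the spice organizer away on the rack without picking it up

## Robot

A 6-joint arm with a two-finger parallel gripper is mounted at the origin on the work surface. World frame = base frame: x ahead of the robot, y to its left, z up, the work surface at z = 0. Lengths are in m, angles in degrees, forces in N, time in s.
With the tool pointing down it reaches from about 0.4 to 0.825 m from the base axis. Payload 7 kg.
Tool frame: the origin (TCP) lies midway between the tips of the shut fingers; the grasp point (between the pads) lies 19 mm behind it (ctrl.grip_point_offset is the distance from the TCP to the grasp point, in m); x points along the fingers, y is the direction in which the jaws open and shut, and the axes are right-handed (so a half turn about x gives the same grasp; the last joint's range is limited). The gripper opens to 88 mm and grips with 3 to 60 N. Pads are 19 mm wide; open, the fingers measure 130 mm over their backs; the gripper's body (78 mm by 193 mm) begins 47 mm behind the grasp point.
Start: joints at [-46.805, 20.546, 0.682, 0, -70.136, -16.507], TCP at [0.303, -0.603, 0.227] pointing down, gripper open.
Joint ranges: [-176.03, 176.03], [-82.01, 121.73], [-58.28, 71.71], [-173.87, 95.51], [-174.79, -0.11], [-173.66, 173.66]. Speed limits (degrees/s): [136.94, 136.94, 172.46, 180, 180, 180].

## Interface

Orientations are given as [roll, pitch, yaw] about the fixed x, y, z axes, in that order (R = Rz(yaw) Ry(pitch) Rx(roll)).
In Python, from plant import ctrl gives the robot as it stands.
- The arm moves only by the tool drive_tool, never from a script. Its argument "plan" is a list of rows, each a list of 3 entries, a list of its own where there are three numbers: the shift along the tool's x, y, z in m, then the turn, a rotation vector about the tool's x, y, z in degrees, then the opening, from 0 (shut) to 1 (fully open). In form: [[[dx, dy, dz], [wx, wy, wz], grip], ...]. A call has 1 to 20 rows; each row is the pose to reach, as a shift and turn from the pose measured when the call began, along the tool's axes at that moment; what a row does not reach only later rows make up. A row lasts 1/12 s, in which the tool goes at most 41.7 mm and 7.16 degrees, less where a joint would pass 70% of its speed; a pose out of reach is approached as far as the arm can. A call with a gripper value outside its range is refused whole. The fingers move at their own pace and stop on an object; the grip force is fixed at half the most. Time passes only in rows, so rows that repeat a pose let the fingers close. It gives the time, the measured TCP pose, the force and the opening at its end, in the units of the state.
- ctrl.get_obs(): the state, without advancing time (a new reading comes with each control period).
- ctrl.snapshot(name): name is "scene" or "top" or "wrist"; returns the picture (480x640x3 uint8, blue, green, red); there is no depth.
- ctrl.get_calibration(name): a dict with "fx", "fy", "cx", "cy" (pixels), "R" (3x3) and "t" (3): a world point X has camera coordinates R X + t. Camera axes: x right, y down, z forward; pixel columns grow to the right and rows downward; lengths in m; the calibration is good to about 2 mm. A picture is of the moment at which its call begins: read the wrist's pose just before it. get_calibration takes no time and is no camera call; for the wrist camera it gives the pose at the moment of the call.
- ctrl.close_job(): hands the job in, once; it reports no verdict.
Trained networks look in the newest picture that a camera, given by its name, has taken for a name from the list of things; names that differ only in an ending like _2 or _b are one class to them, and where a whole thing is asked for, a point or a joint stands for the part that bears it (a point fixed in the world has none). Each returns a list of dicts, best first, with "confidence" (0 to 1); they miss things now and then, are a little off and sometimes report something else, mostly with a low value. They report only what shows in the picture. A call takes as long as a camera call. They do not tell look-alikes from the thing itself.
- ctrl.cut_out(camera, name): "pixels" (480x640 bool, what is visible of it) and "pixel" ([column, row] in pixels, amid what is visible of it).
- ctrl.landmark_of(camera, name): "pixel" ([column, row] in pixels: a listed point, or the origin of a listed thing).
The state is a dict: "clock": time; "joint_pos": joint angles; "qvel": joint speeds; "tau": joint torques, N m; "tool_pos": TCP position; "orientation": TCP orientation; "force": force on the tool from outside, world axes, zero at the start; "moment": the same for the moment, N m; "opening": finger opening in m.
Only numpy, scipy, OpenCV 4.12 (cv2) and the standard library are available. Lean on these libraries where they do the work, as an engineer would, in place of code of your own. Each camera call takes 0.05 s, during which the arm holds its last target. There are 200 camera calls.

## Task

Press the open flip-top cap of the square spice organizer shut, and push the organizer along the top tier of the rack into the back corner at the end of the tier away from the round steel masala dabba, until it stands squarely against both the back rail and that end rail. Do it all with the fingers only: do not lift or tip the organizer, and leave the dabba, the shaker and everything else where they are. Take the hand away when it is home.

Things in the scene. Friction and masses are not known exactly. Their poses are not given: they have to be found in the camera images.
- rack: Two-tier chrome wire rack, fixed. Origin on the counter under its centre; x points to its back (away from the robot), y to its left end, parallel to the world's axes. Top deck 150 mm above the counter, flat, open in front, with guard rails (6 mm bars, 20 and 42 mm above the deck) along the back and both ends; inside them it is 250 mm deep (x) and 520 mm long (y). Rear posts reach 65 mm above the deck.
- left_corner (a point): Point on the rack's top deck (150 mm above the counter) where the inner faces of the back rail and of the left (+y) end rail meet.
- right_corner (a point): Point on the rack's top deck (150 mm above the counter) where the inner faces of the back rail and of the right (-y) end rail meet.
- spice_box: Square spice organizer, white plastic, 90 x 90 mm, 66 mm high, 73 mm with its grey flip-top cap shut; 0.2 to 0.4 kg. Loose on the rack's top tier, in one half of it, turned up to 0.3 rad. Sifter holes show under the open cap. Origin at the centre of its underside; z up; x towards its back, where the cap's hinge is.
- spice_cap (a joint): Angle of the organizer's cap, rad: 0 shut flat, grows as it opens; starts at 0.45 to 1.0. Hinge line along the organizer's y, at its x = +41 mm, 67 mm above its underside. The cap is a plate 86 mm wide and 6 mm thick (above the hinge plane) reaching 82 mm forward of the hinge, plus a small lip. Lightly stiff (0.5 N at the free edge), no spring: it stays where left.
- dabba: Masala dabba, a closed round stainless steel tin, 150 mm diameter, 62 mm high with a small knob to 73 mm, about 0.8 kg. Stands loose in the other half of the top tier. Origin at the centre of its underside. Not to be moved.
- shaker: Small glass salt shaker with a steel top, 37 mm diameter, 70 mm high, standing loose near the back rail at the middle of the top tier. Origin at the centre of its underside. Not to be moved.
- mug: White ceramic mug, 80 mm diameter, 92 mm high, with a handle, standing on the counter in front of the rack. Origin at the centre of its underside. Not to be moved.
- tong: Bamboo mini tong, 150 mm long, about 45 mm across its spread arms, 14 mm high, lying on the counter in front of the rack. Origin under its middle. Not to be moved.
- pulse_jar: Glass jar with a steel cap, 64 mm diameter, 90 mm high, on the rack's lower tier. Origin at the centre of its underside. Not to be moved.
- tea_tin: Metal tin, 72 mm diameter, 85 mm high, on the rack's lower tier. Origin at the centre of its underside. Not to be moved.
Things that resemble listed ones, but are neither listed nor needed, are in the scene too. What is shaped like the spice_box but purple is not meant.

How it is judged:
By the outcome, as a careful person would: the job done as asked, in the order asked, and still so for the second after the job is handed in, with the robot touching nothing.
It also fails if it takes over 58 s, if anything falls off the work surface, if the arm or the gripper's body presses on something with over 40 N, if the wrist force passes 120 N, or if a joint passes its speed limit or range.

## Working session

There is one attempt and no reset: what is moved stays moved. The work goes in short steps, Python scripts to look and compute and a tool call to move; the robot and the scene stay as the last step left them, time stands still between calls to the robot, and variables do not carry over. Pictures are saved under pics/ and viewed, about 8 in all and at most 12, crops included, and the job is handed in when it is done.

Besides the shell and the picture viewer there is one more tool, called after "Emit:" by a JSON object that holds its "op" and its "data", one argument or row to a line. drive_tool: Moves the arm, as the interface text tells. Its arguments: {"type":"object","properties":{"plan":{"type":"array","items":{"type":"array"}}},"required":["plan"]}

```bash
mkdir -p pics
cat > h.py <<'E'
from plant import ctrl
import numpy as np, cv2
def ray(cam,px,z,cal=None):
    c=cal or ctrl.get_calibration(cam);R=np.array(c['R']);t=np.array(c['t'])
    d=R.T@np.array([(px[0]-c['cx'])/c['fx'],(px[1]-c['cy'])/c['fy'],1]);o=-R.T@t
    return o+d*(z-o[2])/d[2]
def proj(cam,X):
    c=ctrl.get_calibration(cam);p=np.array(c['R'])@np.array(X)+np.array(c['t'])
    return np.array([c['fx']*p[0]/p[2]+c['cx'],c['fy']*p[1]/p[2]+c['cy']])
E
python3 - <<'E'
from h import *
for cam in ['top','scene']:
    im=ctrl.snapshot(cam);cv2.imwrite(f'pics/{cam}0.png',im)
    c=ctrl.get_calibration(cam);R=np.array(c['R']);print(cam,'pos',(-R.T@np.array(c['t'])).round(3),'fwd',R[2].round(2))
    for n,z in [('left_corner',.15),('right_corner',.15),('spice_box',.15),('dabba',.15),('shaker',.15),('mug',0),('rack',0)]:
        for r in ctrl.landmark_of(cam,n)[:3]:
            print(n,np.round(r['pixel']),round(r['confidence'],2),ray(cam,r['pixel'],z).round(3))
o=ctrl.get_obs();print(o)
E
```

```text
top pos [0.306 0.044 1.168] fwd [ 0.17  0.   -0.99]
left_corner [176. 138.] 0.83 [0.688 0.306 0.15 ]
left_corner [448. 326.] 0.35 [ 0.328 -0.184  0.15 ]
right_corner [457. 134.] 0.76 [ 0.684 -0.22   0.15 ]
right_corner [316. 219.] 0.29 [0.527 0.045 0.15 ]
spice_box [244. 211.] 0.86 [0.544 0.178 0.15 ]
spice_box [172. 345.] 0.81 [0.305 0.304 0.15 ]
spice_box [241. 318.] 0.39 [0.35  0.183 0.15 ]
dabba [390. 196.] 0.94 [ 0.567 -0.09   0.15 ]
shaker [313. 158.] 0.56 [0.643 0.049 0.15 ]
rack [370. 239.] 0.65 [ 0.515 -0.066  0.   ]
rack [319. 219.] 0.61 [0.56 0.04 0.  ]
scene pos [ 0.957 -0.531  1.096] fwd [-0.39  0.45 -0.8 ]
left_corner [468. 208.] 0.95 [0.689 0.293 0.15 ]
right_corner [325. 352.] 0.69 [ 0.682 -0.216  0.15 ]
spice_box [356. 163.] 0.7 [0.39  0.225 0.15 ]
spice_box [391. 207.] 0.61 [0.548 0.169 0.15 ]
dabba [324. 276.] 0.74 [ 0.561 -0.088  0.15 ]
shaker [394. 265.] 0.6 [0.655 0.04  0.15 ]
shaker [394. 207.] 0.49 [0.554 0.173 0.15 ]
mug [221. 290.] 0.67 [ 0.336 -0.219  0.   ]
mug [323. 277.] 0.61 [ 0.498 -0.02   0.   ]
rack [358. 278.] 0.97 [0.565 0.038 0.   ]
{'clock': 0.8, 'joint_pos': array([-4.68043224e+01,  2.05423808e+01,  6.82896060e-01,  3.84511957e-04,
       -7.01353435e+01, -1.65060440e+01]), 'qvel': array([ 0.01985458, -0.02826775, -0.04358858,  0.05614734,  0.09981225,
        0.02960226]), 'tau': array([ 2.04216940e-05, -5.82284153e+01,  2.93288594e+01,  7.00210646e+00,
        1.25709077e-02,  8.11477366e-05]), 'tool_pos': array([ 0.3031516 , -0.60308371,  0.22661453]), 'orientation': array([-77.49401224,  89.99481569, -50.80424793]), 'force': array([ 0.00315912, -0.61779015,  0.46185868]), 'moment': array([ 0.05674369, -0.04476636, -0.02428842]), 'opening': 0.0878773981698664}
```

View pics/top0.png

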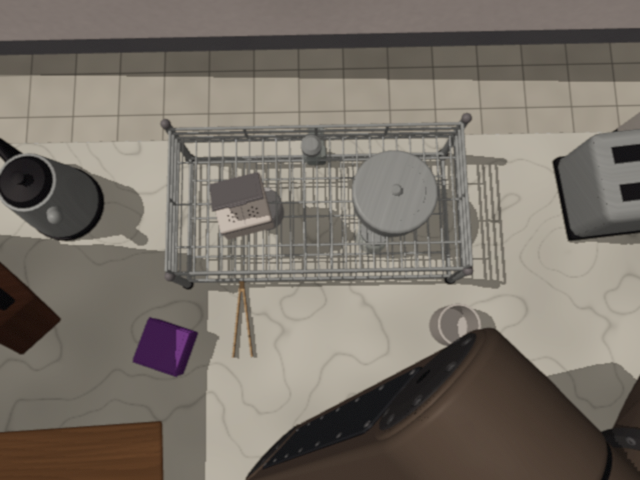

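View pics/scene0.png

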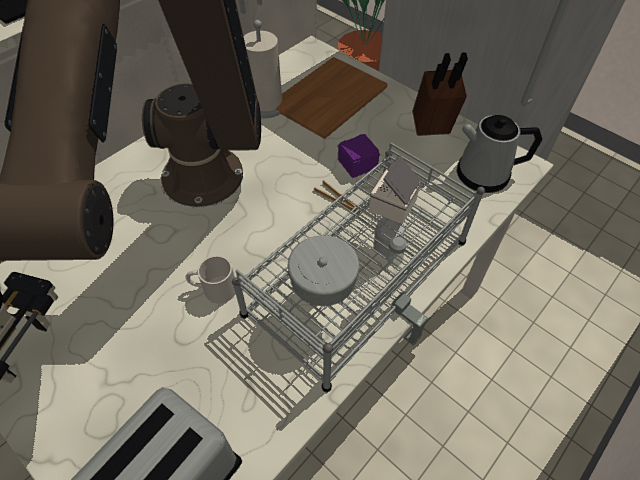

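Run:
```python
from h import *
from scipy.spatial.transform import Rotation as Ro
print(Ro.from_euler('xyz',ctrl.get_obs()['orientation'],degrees=True).as_matrix().round(3))
im=cv2.imread('pics/top0.png');cv2.imwrite('pics/c.png',cv2.resize(im[110:290,140:340],None,fx=3.3,fy=3.3,interpolation=cv2.INTER_CUBIC))
```

```text
[[ 0.    -0.449  0.893]
 [-0.     0.893  0.449]
 [-1.    -0.     0.   ]]
```

View pics/c.png

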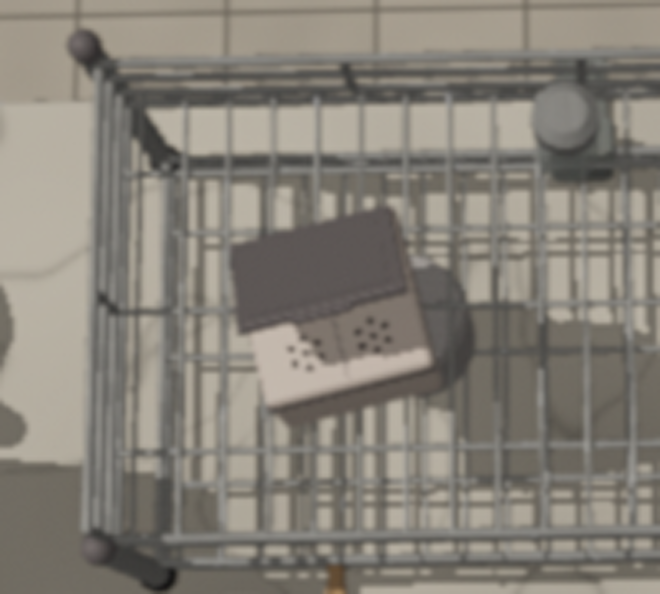

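The organizer stands in the left half. Its sifter holes are at about (240,214) in the top picture, and the cap is hinged at the back and open about 0.75 rad. The dabba is on the right at about (395,193), the shaker at (313,150), and a purple look-alike sits on the counter. The target is therefore left_corner. Next I'll measure the box from its front edge corners.

```bash
cat >> h.py <<'E'
from scipy.spatial.transform import Rotation as Ro
def rel(p,yawz):
    """tool shift to world p, and turn about tool x so that tool z has this yaw"""
    o=ctrl.get_obs();R=Ro.from_euler('xyz',o['orientation'],degrees=True).as_matrix()
    Z=np.array([np.cos(np.radians(yawz)),np.sin(np.radians(yawz)),0]);X=np.array([0,0,-1.]);T=np.c_[X,np.cross(Z,X),Z]
    print('shift',(R.T@(np.array(p)-o['tool_pos'])).round(4),'turn',Ro.from_matrix(R.T@T).as_rotvec(degrees=True).round(1))
E
python3 - <<'E'
from h import *
q=lambda x,y:(140+x/3.3,110+y/3.3)
fl=ray('top',q(266,411),.216);fr=ray('top',q(435,362),.216)
e=(fl-fr)[:2];print(fl.round(3),fr.round(3),np.linalg.norm(e));e/=np.linalg.norm(e)
bx=np.array([e[1],-e[0]]);print('yaw',np.arctan2(bx[1],bx[0]),'centre',((fl+fr)[:2]/2+.045*bx).round(3))
hl=ray('top',q(232,250),.22);hr=ray('top',q(390,208),.22);print('hinge mid',((hl+hr)/2).round(3),np.linalg.norm(hl-hr))
rel([.55,.175,.33],90)
E
```

```text
[0.489 0.208 0.216] [0.513 0.121 0.216] 0.09053918326105212
yaw 0.2693095892702042 centre [0.544 0.177]
hinge mid [0.584 0.185 0.22 ] 0.08503762108240102
shift [-0.1034  0.5843  0.57  ] turn [-63.3  -0.    0. ]
```

Emit:
{"op": "drive_tool", "data": {
  "plan": [
    [[-0.04,0,0],[0,0,0],0],
    [[-0.08,0.02,0.02],[0,0,0],0],
    [[-0.103,0.05,0.05],[-6,0,0],0],
    [[-0.103,0.08,0.08],[-12,0,0],0],
    [[-0.103,0.11,0.11],[-18,0,0],0],
    [[-0.103,0.14,0.135],[-24,0,0],0],
    [[-0.103,0.17,0.16],[-30,0,0],0],
    [[-0.103,0.2,0.19],[-36,0,0],0],
    [[-0.103,0.23,0.22],[-42,0,0],0],
    [[-0.103,0.26,0.25],[-48,0,0],0],
    [[-0.103,0.29,0.28],[-54,0,0],0],
    [[-0.103,0.32,0.31],[-60,0,0],0],
    [[-0.103,0.35,0.34],[-63.3,0,0],0],
    [[-0.103,0.38,0.37],[-63.3,0,0],0],
    [[-0.103,0.41,0.4],[-63.3,0,0],0],
    [[-0.103,0.44,0.43],[-63.3,0,0],0],
    [[-0.103,0.47,0.46],[-63.3,0,0],0],
    [[-0.103,0.5,0.49],[-63.3,0,0],0],
    [[-0.103,0.53,0.52],[-63.3,0,0],0],
    [[-0.103,0.56,0.545],[-63.3,0,0],0]
  ]
}}

```text
clock: 2.47
tool_pos: [0.5352, 0.1304, 0.3299]
orientation: [-68.5, 90.0, 21.5]
force: [1.9, -0.5, -1.0]
opening: 0.0006
```

Run:
```python
from h import *
print(ctrl.get_obs()['tool_pos'],ctrl.get_obs()['joint_pos'].round(0));rel([.541,.176,.32],90);rel([.541,.176,.225],90)
```

```text
[0.53523617 0.13037063 0.32990898] [ 34.   6.  -5.   0. -79. -34.]
shift [ 0.0099 -0.0058  0.0456] turn [0. 0. 0.]
shift [ 0.1049 -0.0057  0.0456] turn [0. 0. 0.]
```

Emit:
{"op": "drive_tool", "data": {
  "plan": [
    [[0.01,-0.006,0.03],[0,0,0],0],
    [[0.02,-0.006,0.046],[0,0,0],0],
    [[0.03,-0.006,0.046],[0,0,0],0],
    [[0.038,-0.006,0.046],[0,0,0],0],
    [[0.046,-0.006,0.046],[0,0,0],0],
    [[0.052,-0.006,0.046],[0,0,0],0],
    [[0.058,-0.006,0.046],[0,0,0],0],
    [[0.063,-0.006,0.046],[0,0,0],0],
    [[0.068,-0.006,0.046],[0,0,0],0],
    [[0.073,-0.006,0.046],[0,0,0],0],
    [[0.078,-0.006,0.046],[0,0,0],0],
    [[0.083,-0.006,0.046],[0,0,0],0],
    [[0.088,-0.006,0.046],[0,0,0],0],
    [[0.092,-0.006,0.046],[0,0,0],0],
    [[0.096,-0.006,0.046],[0,0,0],0],
    [[0.099,-0.006,0.046],[0,0,0],0],
    [[0.102,-0.006,0.046],[0,0,0],0],
    [[0.104,-0.006,0.046],[0,0,0],0],
    [[0.106,-0.006,0.046],[0,0,0],0],
    [[0.106,-0.006,0.046],[0,0,0],0]
  ]
}}

```text
clock: 4.13
tool_pos: [0.5412, 0.1764, 0.2235]
orientation: [-67.1, 90.0, 22.9]
force: [0.4, -0.2, -0.1]
opening: 0.0003
```

Emit:
{"op": "drive_tool", "data": {
  "plan": [
    [[0.001,0,0],[0,0,0],0],
    [[0.002,0,0],[0,0,0],0],
    [[0.002,0,0],[0,0,0],0]
  ]
}}

```text
clock: 4.38
tool_pos: [0.5414, 0.1764, 0.2231]
orientation: [-72.8, 89.9, 17.3]
force: [-3.8, 0.2, 8.7]
opening: 0.0005
```

Run:
```python
from h import *
cv2.imwrite('pics/s1.png',cv2.resize(ctrl.snapshot('scene')[110:290,280:480],None,fx=3,fy=3))
```

```text
(no output)
```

View pics/s1.png

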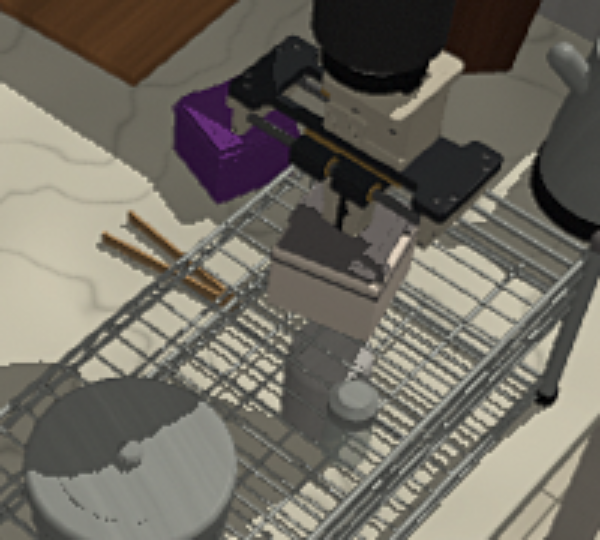

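The crop shows the cap flat on the organizer at about (345,260), with the fingertip at the shut height (0.223 m) and about 9 N. Next I'll go to the organizer's right side with the fingers partly open as a flat pusher.

Emit:
{"op": "drive_tool", "data": {
  "plan": [
    [[-0.02,0,0],[0,0,0],0],
    [[-0.03,0,0],[0,0,0],0],
    [[-0.03,-0.002,-0.04],[0,0,0],0.57],
    [[-0.03,-0.004,-0.08],[0,0,0],0.57],
    [[-0.03,-0.004,-0.09],[0,0,0],0.57],
    [[-0.03,-0.004,-0.09],[0,0,0],0.57],
    [[-0.0,-0.004,-0.09],[0,0,0],0.57],
    [[0.03,-0.004,-0.09],[0,0,0],0.57],
    [[0.05,-0.004,-0.09],[0,0,0],0.57],
    [[0.052,-0.004,-0.09],[0,0,0],0.57],
    [[0.052,-0.004,-0.09],[0,0,0],0.57]
  ]
}}

```text
clock: 5.35
tool_pos: [0.5453, 0.0866, 0.1704]
orientation: [-175.8, 90.0, -85.8]
force: [0.4, -1.0, 0.3]
opening: 0.049
```

Run:
```python
from h import *
rel([.545,.087,.171],90)
cv2.imwrite('pics/t1.png',cv2.resize(ctrl.snapshot('top')[110:290,140:340],None,fx=3,fy=3))
```

```text
shift [-0.0006  0.0003  0.0004] turn [ 0.1 -0.   0. ]
```

View pics/t1.png

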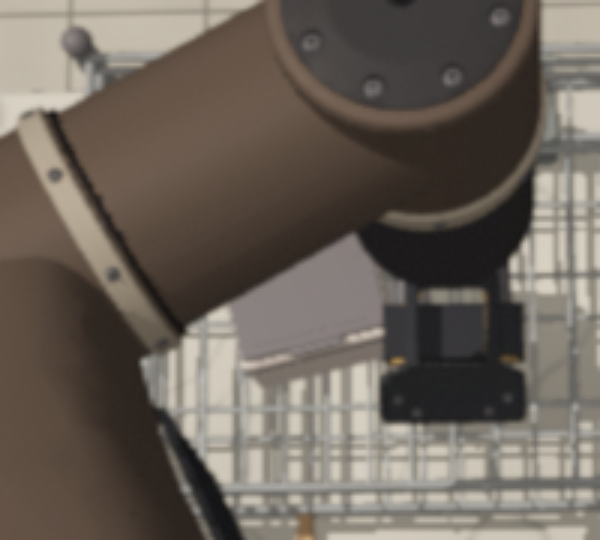

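The cap is shut, at about (310,310) in the crop, and the gripper stands clear to the organizer's right. Now I'll push towards +y.

Emit:
{"op": "drive_tool", "data": {
  "plan": [
    [[0,0,0.006],[0,0,0],0.57],
    [[0,0,0.012],[0,0,0],0.57],
    [[0,0,0.018],[0,0,0],0.57],
    [[0,0,0.023],[0,0,0],0.57],
    [[0,0,0.028],[0,0,0],0.57],
    [[0,0,0.033],[0,0,0],0.57],
    [[0,0,0.038],[0,0,0],0.57],
    [[0,0,0.043],[0,0,0],0.57],
    [[0,0,0.048],[0,0,0],0.57],
    [[0,0,0.053],[0,0,0],0.57],
    [[0,0,0.058],[0,0,0],0.57],
    [[0,0,0.063],[0,0,0],0.57],
    [[0,0,0.068],[0,0,0],0.57],
    [[0,0,0.073],[0,0,0],0.57],
    [[0,0,0.078],[0,0,0],0.57],
    [[0,0,0.083],[0,0,0],0.57],
    [[0,0,0.088],[0,0,0],0.57],
    [[0,0,0.093],[0,0,0],0.57],
    [[0,0,0.098],[0,0,0],0.57],
    [[0,0,0.102],[0,0,0],0.57]
  ]
}}

```text
clock: 7.07
tool_pos: [0.5461, 0.1895, 0.1718]
orientation: [-83.3, 89.9, 6.8]
force: [-0.4, -1.7, -0.7]
opening: 0.0497
```

Emit:
{"op": "drive_tool", "data": {
  "plan": [
    [[0,0,0.003],[0,0,0],0.57],
    [[0,0,0.006],[0,0,0],0.57],
    [[0,0,0.008],[0,0,0],0.57]
  ]
}}

```text
clock: 7.32
tool_pos: [0.546, 0.1979, 0.1717]
orientation: [-84.3, 89.9, 5.8]
force: [0.6, -1.3, -0.9]
opening: 0.0503
```

Emit:
{"op": "drive_tool", "data": {
  "plan": [
    [[0,0,0.002],[0,0,0],0.57],
    [[0,0,0.004],[0,0,0],0.57],
    [[0,0,0.005],[0,0,0],0.57]
  ]
}}

```text
clock: 7.57
tool_pos: [0.5459, 0.202, 0.1718]
orientation: [-131.2, 89.9, -41.1]
force: [1.1, -10.4, 1.5]
opening: 0.0498
```

Run:
```python
from h import *
cv2.imwrite('pics/s2.png',cv2.resize(ctrl.snapshot('scene')[110:290,300:500],None,fx=3,fy=3))
```

```text
(no output)
```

View pics/s2.png

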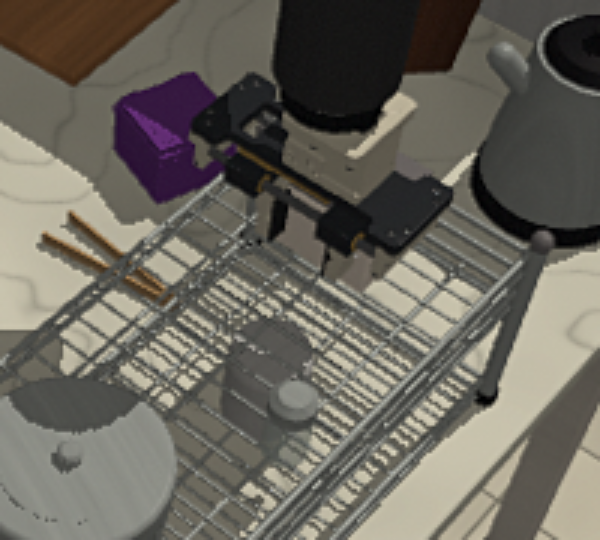

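Contact at TCP y = 0.202 with 10 N matches the end rail. The crop shows the box beside that rail, with the gripper at about (320,220) and the shaker untouched at (295,400). Next I'll move round to the front.

Emit:
{"op": "drive_tool", "data": {
  "plan": [
    [[0,0,-0.02],[0,0,0],0.57],
    [[-0.01,0,-0.025],[0,0,0],0.57],
    [[-0.05,0,-0.025],[0,0,0],0.4],
    [[-0.085,0,-0.02],[0,0,0],0.4],
    [[-0.085,0.02,-0.01],[7,0,0],0.4],
    [[-0.085,0.04,0],[14,0,0],0.4],
    [[-0.085,0.06,0.01],[21,0,0],0.4],
    [[-0.085,0.075,0.02],[28,0,0],0.4],
    [[-0.085,0.085,0.03],[35,0,0],0.4],
    [[-0.085,0.092,0.04],[42,0,0],0.4],
    [[-0.085,0.092,0.051],[49,0,0],0.4],
    [[-0.085,0.092,0.051],[56,0,0],0.4],
    [[-0.085,0.092,0.051],[63,0,0],0.4],
    [[-0.085,0.092,0.051],[70,0,0],0.4],
    [[-0.085,0.092,0.051],[77,0,0],0.4],
    [[-0.085,0.092,0.051],[84,0,0],0.4],
    [[-0.085,0.092,0.051],[90,0,0],0.4],
    [[-0.085,0.092,0.051],[90,0,0],0.4]
  ]
}}

```text
clock: 9.12
tool_pos: [0.4539, 0.2536, 0.2574]
orientation: [-3.1, 89.8, -3.4]
force: [-0.9, 1.0, 0.9]
opening: 0.0354
```

Run:
```python
from h import *
print(ctrl.get_obs()['joint_pos'].round(0));rel([.455,.253,.171],0)
cv2.imwrite('pics/s3.png',cv2.resize(ctrl.snapshot('scene')[110:290,300:500],None,fx=3,fy=3))
```

```text
[  51.    5.  -16.    0.  -69. -141.]
shift [ 0.0864 -0.0005  0.0009] turn [-0.2  0.2  0. ]
```

View pics/s3.png

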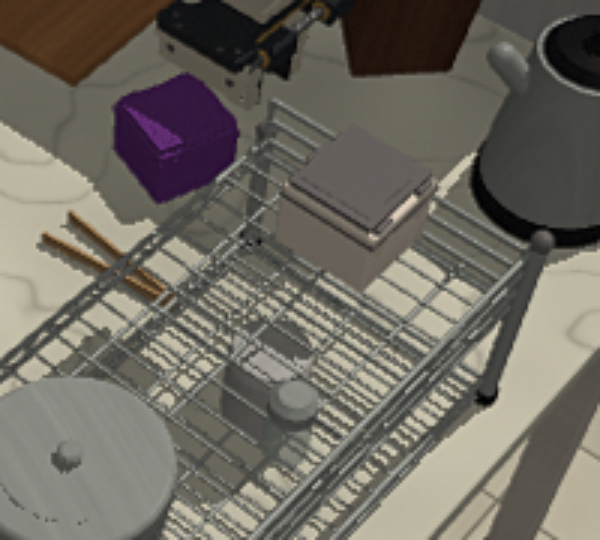

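The box is square and against the left rail, at about (360,200) in the crop, with its cap shut. Now I'll descend in front of it and push it back.

Emit:
{"op": "drive_tool", "data": {
  "plan": [
    [[0.03,-0.0005,0],[0,0,0],0.4],
    [[0.06,-0.0005,0],[0,0,0],0.4],
    [[0.08,-0.0005,0.0],[0,0,0],0.4],
    [[0.086,-0.0005,0.005],[0,0,0],0.4],
    [[0.086,-0.0005,0.012],[0,0,0],0.4],
    [[0.086,-0.0005,0.019],[0,0,0],0.4],
    [[0.086,-0.0005,0.026],[0,0,0],0.4],
    [[0.086,-0.0005,0.032],[0,0,0],0.4],
    [[0.086,-0.0005,0.038],[0,0,0],0.4],
    [[0.086,-0.0005,0.044],[0,0,0],0.4],
    [[0.086,-0.0005,0.05],[0,0,0],0.4],
    [[0.086,-0.0005,0.056],[0,0,0],0.4],
    [[0.086,-0.0005,0.062],[0,0,0],0.4],
    [[0.086,-0.0005,0.068],[0,0,0],0.4],
    [[0.086,-0.0005,0.074],[0,0,0],0.4],
    [[0.086,-0.0005,0.08],[0,0,0],0.4],
    [[0.086,-0.0005,0.086],[0,0,0],0.4],
    [[0.086,-0.0005,0.092],[0,0,0],0.4],
    [[0.086,-0.0005,0.098],[0,0,0],0.4],
    [[0.086,-0.0005,0.104],[0,0,0],0.4]
  ]
}}

```text
clock: 10.83
tool_pos: [0.5586, 0.2531, 0.1715]
orientation: [-14.6, 89.9, -14.4]
force: [-4.4, -0.4, 4.0]
opening: 0.035
```

Emit:
{"op": "drive_tool", "data": {
  "plan": [
    [[0,0,0.005],[0,0,0],0.4],
    [[0,0,0.01],[0,0,0],0.4],
    [[0,0,0.015],[0,0,0],0.4],
    [[0,0,0.019],[0,0,0],0.4],
    [[0,0,0.023],[0,0,0],0.4],
    [[0,0,0.025],[0,0,0],0.4]
  ]
}}

```text
clock: 11.33
tool_pos: [0.584, 0.2531, 0.1713]
orientation: [-21.8, 89.9, -21.6]
force: [-8.8, 2.1, 6.6]
opening: 0.0353
```

Emit:
{"op": "drive_tool", "data": {
  "plan": [
    [[0,0,0.001],[0,0,0],0.4],
    [[0,0,0.002],[0,0,0],0.4],
    [[0,0,0.002],[0,0,0],0.4]
  ]
}}

```text
clock: 11.58
tool_pos: [0.584, 0.2531, 0.1714]
orientation: [-138.7, 89.9, -138.6]
force: [-13.9, 0.4, 8.1]
opening: 0.0353
```

Run:
```python
from h import *
o=ctrl.get_obs();print(o['force'],o['moment'])
cv2.imwrite('pics/s4.png',cv2.resize(ctrl.snapshot('scene')[110:290,300:500],None,fx=3,fy=3))
```

```text
[-13.88658987   0.35958655   8.14389314] [ 0.13035444  4.73832764 -0.07761091]
```

View pics/s4.png

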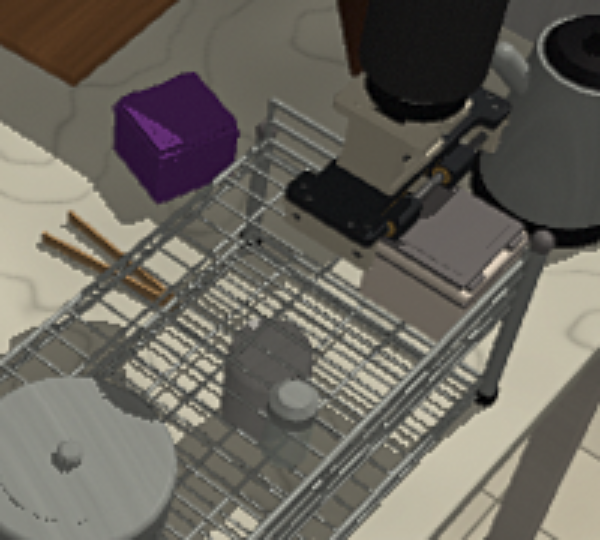

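Emit:
{"op": "drive_tool", "data": {
  "plan": [
    [[0,0,-0.01],[0,0,0],0.4],
    [[0,0,-0.03],[0,0,0],0.4],
    [[-0.03,0,-0.05],[0,0,0],0.4],
    [[-0.07,0,-0.05],[0,0,0],0.4],
    [[-0.11,0,-0.06],[0,0,0],0.4],
    [[-0.15,-0.03,-0.06],[0,0,0],0.4],
    [[-0.15,-0.07,-0.06],[0,0,0],0.4],
    [[-0.15,-0.11,-0.06],[0,0,0],0.4],
    [[-0.15,-0.15,-0.06],[0,0,0],0.4],
    [[-0.15,-0.19,-0.06],[0,0,0],0.4],
    [[-0.15,-0.23,-0.06],[0,0,0],0.4],
    [[-0.15,-0.27,-0.06],[0,0,0],0.4],
    [[-0.15,-0.31,-0.06],[0,0,0],0.4],
    [[-0.15,-0.35,-0.06],[0,0,0],0.4],
    [[-0.15,-0.39,-0.06],[0,0,0],0.4],
    [[-0.15,-0.43,-0.06],[0,0,0],0.4],
    [[-0.15,-0.47,-0.06],[0,0,0],0.4],
    [[-0.15,-0.5,-0.06],[0,0,0],0.4]
  ]
}}

```text
clock: 13.13
tool_pos: [0.5255, -0.2498, 0.3222]
orientation: [-74.2, 89.9, -74.1]
force: [0.3, 0.6, 0.8]
opening: 0.0351
```

Run:
```python
from h import *
o=ctrl.get_obs();print(o['tool_pos'],o['clock'],o['force'])
a=ctrl.snapshot('top')
for n in ['spice_box','dabba','shaker']:
    print(n,[(np.round(r['pixel']),ray('top',r['pixel'],.15).round(3)) for r in ctrl.landmark_of('top',n)[:1]])
b=ctrl.snapshot('scene')
f=lambda im,y,x:cv2.resize(im[y:y+140,x:x+100],None,fx=4,fy=4,interpolation=cv2.INTER_CUBIC)
cv2.imwrite('pics/e1.png',np.hstack([f(a,110,155),f(b,130,400)]))
```

```text
[ 0.52554814 -0.24983702  0.32222476] 13.1333 [0.29184931 0.62269439 0.81333268]
spice_box [(array([200., 159.]), array([0.645, 0.259, 0.15 ]))]
dabba []
shaker [(array([314., 158.]), array([0.643, 0.048, 0.15 ]))]
```

View pics/e1.png

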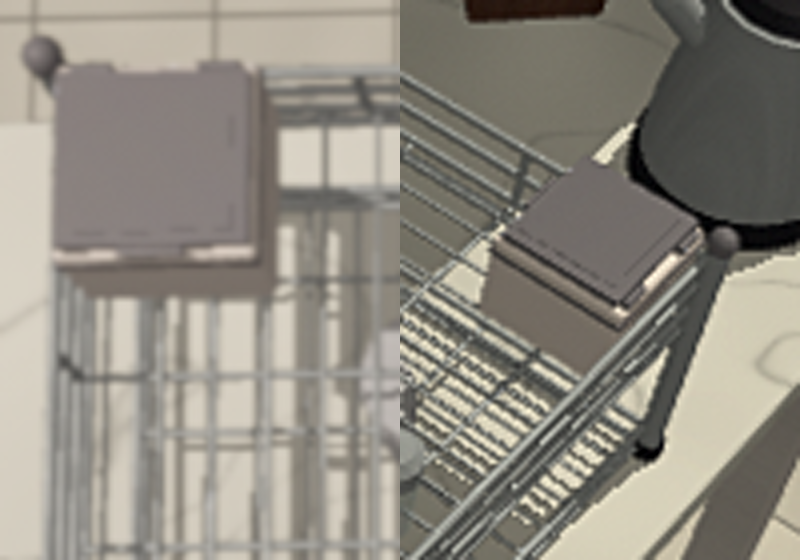

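The organizer stands in the corner with its cap shut: its front edge is at about (55–258, 262) in the left crop, possibly about 1° off square. The shaker hasn't moved. I'll give a finishing nudge towards the end rail.

Run:
```python
from h import *
rel([.640,.175,.322],90);rel([.640,.175,.171],90)
```

```text
shift [-0.0007  0.4218  0.1151] turn [-89.9  -0.1   0. ]
shift [0.1503 0.422  0.1152] turn [-89.9  -0.1   0. ]
```

Emit:
{"op": "drive_tool", "data": {
  "plan": [
    [[0,0.03,0],[-7,0,0],0.4],
    [[0,0.06,0],[-14,0,0],0.4],
    [[0,0.1,0.01],[-21,0,0],0.4],
    [[0,0.14,0.02],[-28,0,0],0.4],
    [[0,0.18,0.03],[-35,0,0],0.4],
    [[0,0.22,0.04],[-42,0,0],0.4],
    [[0,0.26,0.05],[-49,0,0],0.4],
    [[0,0.29,0.06],[-56,0,0],0.4],
    [[0,0.32,0.07],[-63,0,0],0.4],
    [[0,0.35,0.08],[-70,0,0],0.4],
    [[0,0.38,0.09],[-77,0,0],0.4],
    [[0,0.4,0.1],[-84,0,0],0.4],
    [[0,0.422,0.115],[-90,0,0],0.4],
    [[0,0.422,0.115],[-90,0,0],0.4],
    [[0,0.422,0.115],[-90,0,0],0.4]
  ]
}}

```text
clock: 14.63
tool_pos: [0.6395, 0.1779, 0.3206]
orientation: [145.7, 89.9, -124.0]
force: [-0.5, 0.3, -0.1]
opening: 0.035
```

Run:
```python
from h import *
print(ctrl.get_obs()['tool_pos']);rel([.640,.175,.171],90)
```

```text
[0.63950259 0.1778631  0.32057552]
shift [ 0.1496 -0.0006 -0.0026] turn [ 0.3 -0.1 -0.1]
```

Emit:
{"op": "drive_tool", "data": {
  "plan": [
    [[0.04,0,-0.004],[0.3,0,0],0.4],
    [[0.08,0,-0.004],[0.3,0,0],0.4],
    [[0.115,0,-0.004],[0.3,0,0],0.4],
    [[0.14,0,-0.004],[0.3,0,0],0.4],
    [[0.15,0,-0.004],[0.3,0,0],0.4],
    [[0.15,0,0.002],[0.3,0,0],0.4],
    [[0.15,0,0.008],[0.3,0,0],0.4],
    [[0.15,0,0.013],[0.3,0,0],0.4],
    [[0.15,0,0.017],[0.3,0,0],0.4],
    [[0.15,0,0.02],[0.3,0,0],0.4],
    [[0.15,0,0.023],[0.3,0,0],0.4],
    [[0.15,0,0.025],[0.3,0,0],0.4],
    [[0.15,0,0.026],[0.3,0,0],0.4],
    [[0.15,0,0.026],[0.3,0,0],0.4]
  ]
}}

```text
clock: 15.8
tool_pos: [0.6394, 0.2019, 0.1716]
orientation: [168.0, 89.8, -102.1]
force: [0.2, -6.2, 4.8]
opening: 0.0352
```

Emit:
{"op": "drive_tool", "data": {
  "plan": [
    [[0,0,0.002],[0,0,0],0.4],
    [[0,0,0.003],[0,0,0],0.4],
    [[0,0,0.003],[0,0,0],0.4],
    [[0,0,0.001],[0,0,0],0.4],
    [[0,0,-0.01],[0,0,0],0.4],
    [[0,0,-0.03],[0,0,0],0.4],
    [[-0.03,0,-0.03],[0,0,0],0.4],
    [[-0.07,0,-0.03],[0,0,0],0.4],
    [[-0.11,0,-0.03],[0,0,0],0.4],
    [[-0.14,0.03,-0.03],[0,0,0],0.4],
    [[-0.14,0.06,-0.04],[0,0,0],0.4],
    [[-0.14,0.07,-0.08],[0,0,0],0.4],
    [[-0.14,0.08,-0.12],[0,0,0],0.4],
    [[-0.14,0.09,-0.16],[0,0,0],0.4],
    [[-0.14,0.1,-0.2],[0,0,0],0.4],
    [[-0.14,0.1,-0.24],[0,0,0],0.4],
    [[-0.14,0.1,-0.28],[0,0,0],0.4],
    [[-0.14,0.1,-0.32],[0,0,0],0.4],
    [[-0.14,0.1,-0.36],[0,0,0],0.4],
    [[-0.14,0.1,-0.4],[0,0,0],0.4]
  ]
}}

```text
clock: 17.47
tool_pos: [0.5387, -0.1995, 0.3139]
orientation: [-170.3, 89.8, -80.4]
force: [0.8, 0.1, 0.1]
opening: 0.0349
```

Run:
```python
from h import *
o=ctrl.get_obs();print(o['tool_pos'],o['clock'],o['force'])
a=ctrl.snapshot('top')
for n in ['spice_box','dabba','shaker']:
    print(n,[(np.round(r['pixel']),ray('top',r['pixel'],.15).round(3)) for r in ctrl.landmark_of('top',n)[:1]])
b=ctrl.snapshot('scene')
for n in ['spice_box','dabba','shaker']:
    print(n,[(np.round(r['pixel']),ray('scene',r['pixel'],.15).round(3)) for r in ctrl.landmark_of('scene',n)[:1]])
f=lambda im,y,x:cv2.resize(im[y:y+90,x:x+66],None,fx=6,fy=6,interpolation=cv2.INTER_CUBIC)
# predicted box top corners if home (z=.216) and bottom
for x0 in (.685,):
  for z in (.216,.15):
    for X in ([x0-.09,.302,z],[x0-.09,.212,z],[x0,.302,z],[x0,.212,z]):
      p=proj('top',X);cv2.circle(a,tuple(int(round(v)) for v in p),0,(0,0,255),-1)
      p=proj('scene',X);cv2.circle(b,tuple(int(round(v)) for v in p),0,(0,0,255),-1)
cv2.imwrite('pics/e2.png',np.hstack([f(a,110,155),f(b,150,420)]))
```

```text
[ 0.53865286 -0.19951744  0.31391485] 17.4667 [0.83898764 0.11215836 0.13073455]
spice_box [(array([171., 347.]), array([0.302, 0.306, 0.15 ]))]
dabba []
shaker [(array([311., 156.]), array([0.647, 0.053, 0.15 ]))]
spice_box [(array([446., 208.]), array([0.648, 0.258, 0.15 ]))]
dabba [(array([325., 274.]), array([ 0.558, -0.082,  0.15 ]))]
shaker [(array([391., 259.]), array([0.642, 0.048, 0.15 ]))]
```

View pics/e2.png

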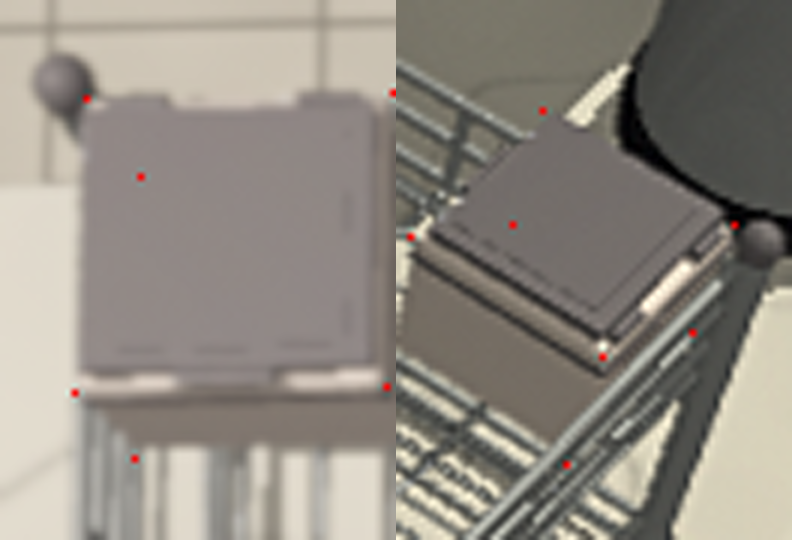

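The final crops show the organizer's top corners within about 1 mm of the predicted corner pose: (80,397) and (380,390) seen, (75,393) and (387,386) predicted. The cap is flat, the box is square, and the hand is well clear.

```bash
python3 -c "
from h import *
print(ctrl.close_job())"
```

```text
the job is handed in; nothing more can be done
None
```

The cap is shut and the spice organizer stands squarely in the left back corner, the end away from the dabba. I handed the job in at about 17.5 s, with the hand well clear.

- **Cap:** I pressed it down with the shut fingertips until they reached its shut height (0.223 m), at about 9 N. It still looked flat in the last pictures.
- **Pushing:** I pushed the organizer left to the end rail, then back to the back rail, using the partly open fingers as a flat pusher. A last nudge against the end rail stopped at the same place as before. The contact forces I read were at most about 14 N sideways. The back push also showed an upward force of up to 8 N that I did not explain; I saw no tipping.
- **Final position:** the organizer's top corners in the top picture agreed with the expected corner pose to about 1–2 mm. That is roughly the camera calibration's own accuracy, so a gap of a millimetre cannot be ruled out.
- **Other things:** the dabba and shaker read within about 1 cm of where they started, which is the networks' scatter. The mug, tong, jar and tin were not re-measured; I moved nothing near them.
- **Checks that disagreed:** the network missed the dabba in the last two top pictures, though it found it in the scene picture. In the last top picture it took the purple look-alike for the organizer, so I relied on the scene picture's reading and the corner comparison.

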